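# Turn a sample jar in the label reader's roller nest until its barcode faces the window

### The job

Log the blue-lidded amber sample jar in: slide it along the bench into the label reader's nest until it sits against both upright rollers with the red presence plunger pushed in, and turn it so that its barcode label faces the reader's window squarely. It is too wide to grasp, so push it and stroke its side round against the rollers, gently, for it is thin glass, and feel for the rollers: their yoke is clamped at a different depth from day to day. Keep the jar standing on the bench throughout, leave it seated and still, and leave the two white-lidded jars and the bottles where they are.

Things in the scene. Friction and masses are not known exactly. Their poses are not given: they have to be found in the camera images.
- jar: Loose sample jar: thin amber glass cylinder, radius 46 mm, blue knurled screw lid 89 mm across, 98 mm high in all, about 0.4 kg. Origin: centre of its underside, z up; +x points out through the middle of its barcode label (white, black bars, orange foot band; 68 degrees of the wall wide, 13 to 63 mm above the bench).
- code (a point): Middle of the jar's barcode label: on the jar's wall, 46 mm from its axis along the jar's +x, 38 mm above its underside.
- reader: Label reader, fixed to the bench. Origin: on the bench at the mean nest; +x leads from the nest's open front to its back, +y to the grey head (x -33 to 33, y 90 to 150 mm, 86 mm high). Two free upright grey rollers, 28 mm across, 94 mm high, at y +52 and -52 mm, x 30 mm give or take 14 (the yoke's setting, not measured). The seated jar's axis stands 30 mm before them, at y 0.
- window (a point): Centre of the reader's window (yellow rim, 48 mm wide), on the reader at x 0, y 90 mm, 52 mm high; its axes are the reader's; the window looks along -y.
- done_jar_a: Bystander: white-lidded jar of the same shape, at the right; not to be moved. Origin under its centre.
- done_jar_b: Bystander: second white-lidded jar at the right; not to be moved. Origin under its centre.
- buffer_bottle: Bystander: glass bottle with blue cap, 72 mm in diameter, 150 mm high; not to be moved. Origin under its centre.
- ethanol_bottle: Bystander: white bottle with red cap, 62 mm in diameter, 165 mm high; not to be moved. Origin under its centre.
- plunger (a joint): Travel in m of the red-tipped sprung plunger (presence switch) midway between the rollers, 34 mm above the bench: 0 when free, about 0.006 when a jar touches both rollers. It pushes back with under 0.5 N.
Not all that is in view belongs to the job. Leave any brown or purple look-alike of the jar alone.

How it is judged (in metres and radians):
At the end, for the whole second after the job is handed in: The jar stands upright and still on the bench, seated against both rollers (plunger pushed in by more than 4 mm, jar's axis within 4 mm of the nest's centre line), with its barcode on the window's side and facing it within 0.19 rad (11 degrees) (value of joint plunger above 0.004 m and y of jar in the frame of reader between -0.004 and 0.004 m and angle between the x axis of jar and the y axis of reader, either way round below 0.19 rad and y of code in the frame of window above -0.06 m and angle between jar's own z axis and vertical below 0.05 rad and height (world z) of jar below 0.004 m and linear speed of jar below 0.01 m/s and angular speed of jar below 0.1 rad/s); the robot touches nothing.
It fails at once if the jar is tipped or lifted off the bench (angle between jar's own z axis and vertical above 0.3 rad or height (world z) of jar above 0.02 m).
It fails at once if a bystanding jar or bottle is moved (distance of any of done_jar_a, done_jar_b, buffer_bottle, ethanol_bottle from where it was at the start of the episode above 0.02 m).
It fails at once if the glass jar is pressed by the fingers with over 30 N (contact force between the fingers and jar above 30 N).
It also fails if it takes over 72 s, if anything falls off the work surface, if the arm or the gripper's body presses on something with over 40 N, if the wrist force passes 120 N, or if a joint passes its speed limit or range.

### The arm

A 6-joint arm with a two-finger parallel gripper is mounted at the origin on the work surface; the furniture and walls round the work are solid. World frame = base frame: x ahead of the robot, y to its left, z up, the work surface at z = 0. Lengths are in mm, angles in degrees, forces in N, time in s.
With the tool pointing down it reaches from about 300 to 850 mm from the base axis. Payload 4.2 kg.
Tool frame: the origin (TCP) lies between the finger pads; the fingertips stand 11 mm ahead of it and the grasp point (between the pads) lies 8 mm behind it (env.tips_ahead is the distance from the TCP to the fingertips, in mm); z points along the fingers, y is the line along which they close (so a half turn about z gives the same grasp; the last joint's range is limited). The gripper opens to 91 mm and grips with 3 to 60 N. Pads are 32 mm wide; open, the fingers measure 118 mm over their backs; the gripper's body (76 mm by 178 mm) begins 60 mm behind the grasp point.
Start: joints at [-69.901, 18.312, 89.639, -0, 72.044, -1.146], TCP at [208.362, -535.936, 224.976] pointing down, gripper open.
Joint ranges: [-177.97, 177.97], [-48.28, 115.42], [12.27, 149.76], [-77.06, 257.06], [2.81, 150.46], [-146.56, 146.56]. Speed limits (degrees/s): [147.25, 147.25, 180, 180, 180, 180].

### API

Orientations are given as [roll, pitch, yaw] about the fixed x, y, z axes, in that order (R = Rz(yaw) Ry(pitch) Rx(roll)).
In Python, from workcell import env, cams gives the robot as it stands.
- The arm moves only by the tool step_arm, never from a script. Its arguments are lists of equal length, an entry for each row: "linear": the shift along the tool's x, y, z in units of 30 cm (1.0 is 30 cm), a list of three; "turn": the turn about the tool's z in units of 360 degrees (1.0 is 360 degrees). In form: {"linear": [[tx, ty, tz], ...], "turn": [turn, ...]}. A call has 1 to 20 rows; each row is the pose to reach, as a shift and turn from the pose commanded when the call began, along the tool's axes at that moment, turning the shorter way round; what a row does not reach only later rows make up. A row lasts 1/8 s, in which the tool goes at most 62.5 mm and 10.7 degrees, less where a joint would pass 70% of its speed; a pose out of reach is approached as far as the arm can. A call with a number of a shift or a turn outside -1 to 1 is refused whole. A call with a gripper value outside its range is refused whole. "fingers" is the closure, from -1 (fully open) to 1 (shut), so that 0 is half open, set as the call begins (left out, the last holds). The fingers move at their own pace and stop on an object; "force" is the grip in N (left out, the last holds). Time passes only in rows, so rows that repeat a pose let the fingers close. It gives the time, the measured TCP pose, the force, the opening and the grip force at its end, in the units of the state.
- env.state(): the state, without advancing time (a new reading comes with each control period).
- cams.grab_frame(name): name is "scene" or "top" or "wrist"; returns a dict with "color" (420x560x3 uint8, blue, green, red), "fx", "fy", "cx", "cy" (pixels), "dist" ([k1, k2, p1, p2, k3] as OpenCV has them; the pictures are not rectified), "extrinsics" (4x4, takes a point from camera to world coordinates); the wrist camera has in their place "tool_from_camera" (4x4, takes a point from camera to tool coordinates, whose origin is the TCP and whose axes are the flange's). Camera axes: x right, y down, z forward; pixel columns grow to the right and rows downward; lengths in mm; the calibration is good to about 2 mm. A picture is of the moment at which its call begins: read the wrist's pose just before it. There is no depth.
- env.job_done(): hands the job in; it is judged then, once.
The state is a dict: "time_s": time; "qpos": joint angles; "qvel": joint speeds; "effort": joint torques, N m; "ee_pos": TCP position; "ee_rot": TCP orientation; "force": force on the tool from outside, world axes, zero at the start; "torque": the same for the moment, N m; "gripper_width": finger opening in mm; "gripper_force": force on a finger pad.
Only numpy, scipy, OpenCV 4.12 (cv2) and the standard library are available. Lean on these libraries where they do the work, as an engineer would, in place of code of your own. Each camera call takes 0.05 s, during which the arm holds its last target. There are 200 camera calls.

## Working session

There is one attempt and no reset: what is moved stays moved. The work goes in short steps, Python scripts to look and compute and a tool call to move; the robot and the scene stay as the last step left them, time stands still between calls to the robot, and variables do not carry over. Pictures are saved under pics/ and viewed, at most 10 in all, crops included, and the job is handed in when it is done.

Besides the shell and the picture viewer there is one more tool, called after "Emit:" in YAML: its name, and indented under it one key for each argument. step_arm: Moves the arm, as the interface text tells. Its arguments: {"type":"object","properties":{"linear":{"type":"array"},"turn":{"type":"array"},"fingers":{"type":"number"},"force":{"type":"number"}},"required":["linear","turn"]}

```bash
mkdir -p pics; ls
python3 - <<'E'
from workcell import env,cams
import cv2,numpy as np
s=env.state(); print(s)
for n in ["scene","top"]:
    f=cams.grab_frame(n); cv2.imwrite(f"pics/{n}0.png",f["color"]); print(n,f["fx"],f["fy"],f["cx"],f["cy"],f["dist"],np.round(f["extrinsics"],3).tolist())
E
```

```text
pics
{'time_s': 0.0, 'qpos': array([-6.99011392e+01,  1.83521950e+01,  8.97076445e+01, -2.27050125e-03,
        7.20419462e+01, -1.14538488e+00]), 'qvel': array([ 0.09316502,  0.04854942,  0.08059824, -0.01838309, -0.12735622,
        0.02854598]), 'effort': array([-1.10987126e-03, -4.12462807e+01, -2.31974065e+01,  7.22593954e-02,
        4.55880084e-02, -1.45615868e-04]), 'ee_pos': array([ 208.1753191 , -535.47130476,  224.10630666]), 'ee_rot': array([-1.79898191e+02,  1.23574064e-04,  2.12449478e+01]), 'force': array([-0.17010987, -0.59849783,  0.62886459]), 'torque': array([0.00568435, 0.00436588, 0.00428773]), 'gripper_force': 0.0, 'gripper_width': 90.92059832262476}
scene 472.74347863458223 472.74347863458223 276.7120935756621 212.73209438342337 [-0.10161066  0.          0.          0.          0.        ] [[-0.743, -0.366, 0.56, -276.72], [-0.67, 0.411, -0.619, 947.669], [-0.004, -0.835, -0.551, 880.964], [0.0, 0.0, 0.0, 1.0]]
top 401.1854186353899 401.1854186353899 277.39548803380995 207.22182053181368 [-0.11300099  0.          0.          0.          0.        ] [[-0.006, -0.995, 0.096, 429.88], [-0.999, 0.003, -0.034, 46.943], [0.033, -0.096, -0.995, 1200.218], [0.0, 0.0, 0.0, 1.0]]
```

View pics/scene0.png

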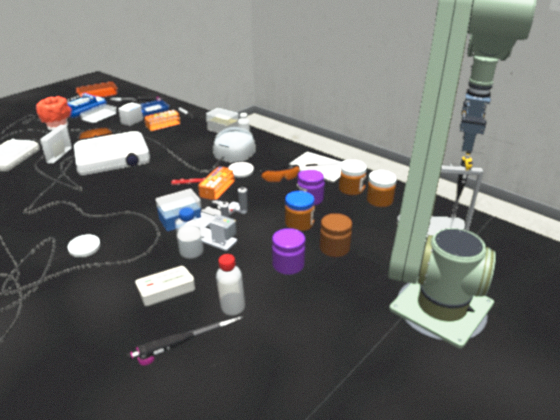

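View pics/top0.png

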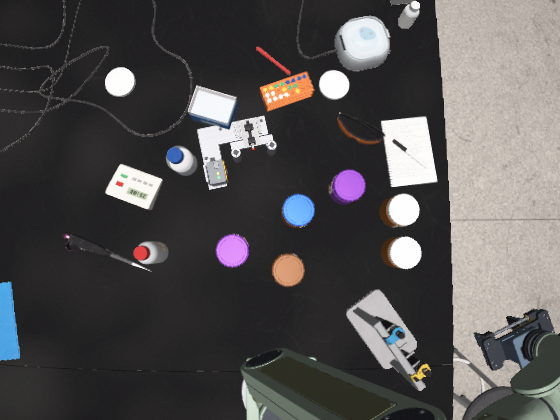

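The top picture shows the target candidates. The blue lid is at (298,210), purple at (348,186) and (232,250), brown at (288,270), white at (403,210) and (405,252). The rollers are near (236,153) and (271,145), and the reader head is at (216,173). I choose the blue lid, seen at (299,205) in the scene picture, and check it in one close crop.

```bash
cat > h.py <<'E'
import cv2,numpy as np
from workcell import env,cams
def ray(f,px,E=None):
    K=np.array([[f["fx"],0,f["cx"]],[0,f["fy"],f["cy"]],[0,0,1]])
    E=f["extrinsics"] if E is None else E
    p=cv2.undistortPoints(np.array([[px]],float),K,np.array(f["dist"],float))[0,0]
    return E[:3,3],E[:3,:3]@np.array([p[0],p[1],1])
def onz(f,px,z,E=None):
    o,d=ray(f,px,E); return o+d*(z-o[2])/d[2]
def tri(r):
    A=0;b=0
    for o,d in r:
        d=d/np.linalg.norm(d);P=np.eye(3)-np.outer(d,d);A=A+P;b=b+P@o
    return np.linalg.solve(A,b)
def proj(f,p,E=None):
    K=np.array([[f["fx"],0,f["cx"]],[0,f["fy"],f["cy"]],[0,0,1]])
    E=f["extrinsics"] if E is None else E
    T=np.linalg.inv(E)
    return cv2.projectPoints(np.array(p,float).reshape(-1,1,3),cv2.Rodrigues(T[:3,:3])[0],T[:3,3],K,np.array(f["dist"],float))[0][:,0]
def blue(f,roi):
    x0,y0,x1,y1=roi;c=f["color"][y0:y1,x0:x1];h=cv2.cvtColor(c,cv2.COLOR_BGR2HSV)
    m=cv2.inRange(h,(98,120,70),(120,255,255));n,l,s,ce=cv2.connectedComponentsWithStats(m)
    k=1+np.argmax(s[1:,4]);return ce[k]+[x0,y0],s[k]
E
python3 - <<'E'
from h import *
t=cams.grab_frame("top");s=cams.grab_frame("scene")
bt=blue(t,(270,180,330,240));bs=blue(s,(275,180,325,225));print(bt,bs)
print("tri",tri([ray(t,bt[0]),ray(s,bs[0])]),"z98",onz(t,bt[0],98),onz(s,bs[0],98))
for n,p in dict(purA=(348,186),purB=(232,250),brown=(288,270),wA=(403,210),wB=(405,252),rolL=(236,153),rolR=(271,145)).items(): print(n,onz(t,p,96).round())
print("head",[onz(t,p,86).round() for p in [(203,158),(222,155),(228,183),(208,188)]])
a=cv2.resize(t["color"][110:240,190:330],(560,520),interpolation=cv2.INTER_CUBIC)
b=cv2.resize(s["color"][185:265,195:325][:, :],(0,0),fx=4,fy=4,interpolation=cv2.INTER_CUBIC)
cv2.imwrite("pics/ct.png",a);cv2.imwrite("pics/cs.png",b)
E
```

```text
(array([298.33452808, 209.29749104]), array([ 13,  13,  32,  33, 837], dtype=int32)) (array([299.06623932, 199.55982906]), array([ 10,  10,  30,  20, 468], dtype=int32))
tri [531.13042462 -49.86901144  85.8125196 ] z98 [530.48328282 -48.44796095  98.        ] [518.28054132 -34.92798182  98.        ]
purA [ 596. -189.   96.]
purB [419. 134.  96.]
brown [364. -19.  96.]
wA [ 528. -346.   96.]
wB [ 410. -348.   96.]
rolL [690. 125.  96.]
rolR [713.  26.  96.]
head [array([678., 218.,  86.]), array([686., 165.,  86.]), array([606., 147.,  86.]), array([592., 203.,  86.])]
```

View pics/ct.png

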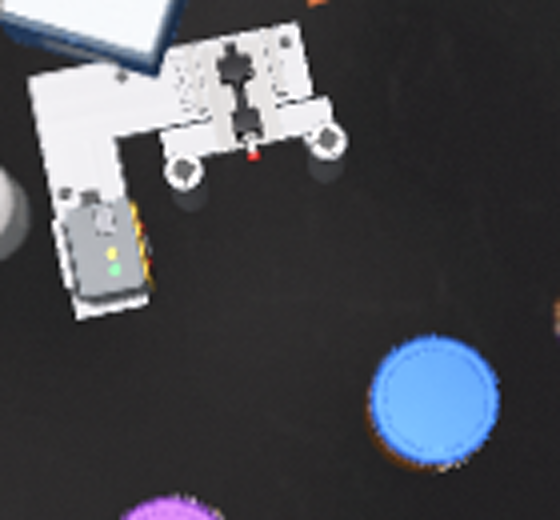

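View pics/cs.png

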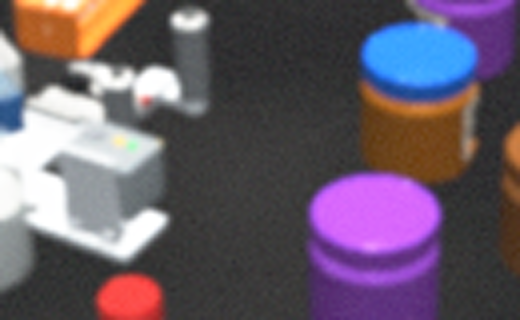

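The crops confirm the choice: an amber jar with a blue lid, and its white label at its right-hand edge in the scene crop (470,125). That puts the label's azimuth near 218°, against about 103° for the reader's +y. The roller tops are at crop (183,171) and (328,140), 102 mm apart where 104 is expected. The nest is at about (672,69). I'll move behind the jar now.

Emit:
step_arm:
  linear:
    - [0.645,-0.513,0]
    - [0.645,-0.513,0]
    - [0.645,-0.513,0]
    - [0.645,-0.513,0]
    - [0.645,-0.513,0]
    - [0.645,-0.513,0]
  turn: [-0.051,-0.051,-0.051,-0.051,-0.051,-0.051]
  fingers: -0.32

```text
time_s: 0.95
ee_pos: [332.9, -322.7, 225.0]
ee_rot: [180.0, 0.0, 39.7]
force: [-0.1, -0.5, -1.1]
gripper_width: 60.2
gripper_force: 0.0
```

Emit:
step_arm:
  linear:
    - [0.7,-0.286,0.2]
    - [0.7,-0.286,0.2]
    - [0.7,-0.286,0.2]
    - [0.7,-0.286,0.2]
    - [0.7,-0.286,0.2]
    - [0.7,-0.286,0.2]
    - [0.7,-0.286,0.2]
  turn: [0,0,0,0,0,0,0]

```text
time_s: 1.82
ee_pos: [439.8, -124.1, 165.3]
ee_rot: [180.0, -0.0, 39.4]
force: [1.0, -0.9, 0.6]
gripper_width: 60.2
gripper_force: 0.0
```

```bash
cat >> h.py <<'E'
from scipy.spatial.transform import Rotation as Ro
def wrist():
    s=env.state();f=cams.grab_frame("wrist")
    T=np.eye(4);T[:3,:3]=Ro.from_euler("xyz",s["ee_rot"],degrees=True).as_matrix();T[:3,3]=s["ee_pos"]
    return f,T@np.array(f["tool_from_camera"])
E
python3 - <<'E'
from h import *
f,E=wrist();np.save("E1.npy",E);cv2.imwrite("pics/w1.png",f["color"]);print(env.state()["ee_pos"],E.round(2).tolist())
b=blue(f,(0,0,560,420));print(b,onz(f,b[0],98,E))
print("bottle",onz(cams.grab_frame("top"),(175,155),150))
E
```

```text
[ 439.8039149 -123.923976   165.3068994] [[0.64, -0.75, -0.18, 489.58], [-0.77, -0.62, -0.15, -81.87], [0.0, 0.24, -0.97, 324.74], [0.0, 0.0, 0.0, 1.0]]
(array([285.72740247,  63.6284491 ]), array([ 203,    0,  143,  121, 2102], dtype=int32)) [524.72202784 -59.80716593  98.        ]
bottle [672.02362235 283.71366873 150.        ]
```

View pics/w1.png

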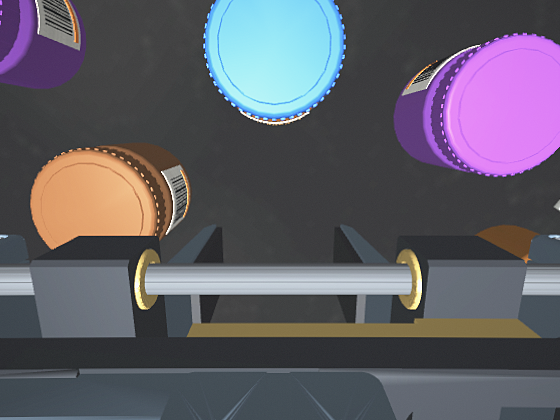

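The jar is dead ahead of the tool: lid at (275,45), label at (275,115) facing the tool, so its azimuth is about 219°. I go down and advance to near contact.

Emit:
step_arm:
  linear:
    - [0,0,0.2]
    - [0,0,0.39]
    - [0.05,0,0.39]
    - [0.15,0,0.39]
    - [0.19,0,0.39]
    - [0.2,0,0.39]
    - [0.205,0,0.39]
    - [0.21,0,0.39]
    - [0.215,0,0.39]
    - [0.22,0,0.39]
    - [0.225,0,0.39]
    - [0.23,0,0.39]
    - [0.235,0,0.39]
    - [0.24,0,0.39]
  turn: [0,0,0,0,0,0,0,0,0,0,0,0,0,0]

```text
time_s: 3.68
ee_pos: [495.4, -76.5, 47.8]
ee_rot: [-180.0, 0.0, 39.6]
force: [-2.9, -0.6, -0.6]
gripper_width: 60.3
gripper_force: 1.4
```

Emit:
step_arm:
  linear:
    - [0.01,0,0]
    - [0.02,0,0]
    - [0.04,0,0]
    - [0.06,0,0]
    - [0.08,0,0]
    - [0.1,0,0]
    - [0.12,0,0]
    - [0.14,0,0]
    - [0.16,0,0]
    - [0.18,0,0]
    - [0.2,0,0]
    - [0.22,0,0]
    - [0.24,0,0]
    - [0.26,0,0]
    - [0.28,0,0]
    - [0.29,0,0]
    - [0.3,0,0]
    - [0.3,0,0]
  turn: [0,0,0,0,0,0,0,0,0,0,0,0,0,0,0,0,0,0]

```text
time_s: 5.92
ee_pos: [565.2, -18.9, 48.0]
ee_rot: [180.0, -0.0, 39.6]
force: [-0.7, -0.1, -0.2]
gripper_width: 60.0
gripper_force: 0.7
```

```bash
cat >> h.py <<'E'
# reader frame: seat (mean measured) and yaw 13
def seat():
    t=cams.grab_frame("top");a=onz(t,(235.75,152.75),94)[:2];b=onz(t,(272,145),94)[:2]
    y=(a-b)/np.linalg.norm(a-b);x=np.array([y[1],-y[0]]);return t,(a+b)/2-30*x,x,y
def report(roi=(200,120,340,230)):
    t,s,x,y=seat();b=blue(t,roi);p=onz(t,b[0],98)[:2];e=env.state()
    R=lambda q:np.round([(q-s)@x,(q-s)@y],1)
    print("t",e["time_s"],"seat",s.round(1),"xaz",np.degrees(np.arctan2(x[1],x[0])).round(1),"jar",p.round(1),"jar in seat frame",R(p),"tcp",e["ee_pos"].round(1),R(e["ee_pos"][:2]),"yaw",e["ee_rot"][2].round(1),"F",e["force"].round(1),(e["force"][:2]@x).round(1),(e["force"][:2]@y).round(1),b[1]);return t
E
python3 -c "
from h import *
report()"
```

```text
t 5.975 seat [672.7  68.1] xaz 12.4 jar [606.4  44.8] jar in seat frame [-69.7  -8.5] tcp [565.2 -18.9  48. ] [-123.6  -61.9] yaw 39.6 F [-0.1 -0.1 -0.2] -0.2 -0.1 [ 60  50   9  26 151]
```

Emit:
step_arm:
  linear:
    - [0.01,0,0]
    - [0.03,0,0]
    - [0.05,0,0]
    - [0.07,0,0]
    - [0.09,0,0]
    - [0.11,0,0]
    - [0.13,0,0]
    - [0.15,0,0]
    - [0.16,0,0]
    - [0.16,0,0]
    - [0.1,0,0]
    - [-0.05,0,0]
    - [-0.2,0,0]
    - [-0.2,0,0]
  turn: [0,0,0,0,0,0,0,0,0,0,0,0,0,0]

```text
time_s: 7.72
ee_pos: [515.4, -58.9, 48.0]
ee_rot: [-179.9, 0.1, 39.4]
force: [0.2, 0.5, -0.7]
gripper_width: 60.3
gripper_force: 0.0
```

```bash
python3 -c "
from h import *
t=report();cv2.imwrite('pics/t2.png',cv2.resize(t['color'][100:260,170:370],(800,600)))"
```

```text
t 7.775 seat [672.7  68.1] xaz 12.4 jar [641.5  42.9] jar in seat frame [-35.9 -17.9] tcp [517.7 -58.3  48.3] [-178.5  -90.2] yaw 39.5 F [ 0.2 -0.3  0.1] 0.1 -0.3 [ 49  34  33  32 824]
```

View pics/t2.png

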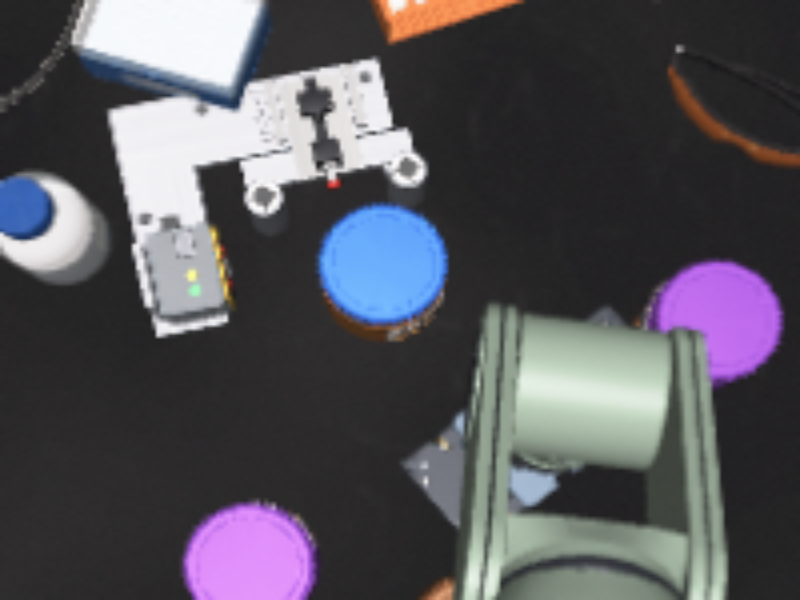

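The jar is at (-36,-18) mm from the seat, label still facing lower right. I push again along the same line, slowly near the rollers.

Emit:
step_arm:
  linear:
    - [0.15,0,0]
    - [0.28,0,0]
    - [0.34,0,0]
    - [0.355,0,0]
    - [0.37,0,0]
    - [0.385,0,0]
    - [0.4,0,0]
    - [0.415,0,0]
    - [0.43,0,0]
    - [0.445,0,0]
    - [0.455,0,0]
    - [0.46,0,0]
    - [0.465,0,0]
    - [0.47,0,0]
    - [0.473,0,0]
    - [0.473,0,0]
  turn: [0,0,0,0,0,0,0,0,0,0,0,0,0,0,0,0]

```text
time_s: 9.78
ee_pos: [628.1, 33.1, 47.9]
ee_rot: [180.0, -0.0, 39.6]
force: [-2.6, -1.1, -1.6]
gripper_width: 59.9
gripper_force: 1.1
```

Emit:
step_arm:
  linear:
    - [0.004,0,0]
    - [0.008,0,0]
    - [0.012,0,0]
    - [0.012,0,0]
  turn: [0,0,0,0]

```text
time_s: 10.28
ee_pos: [630.9, 35.5, 48.0]
ee_rot: [180.0, -0.0, 39.6]
force: [-1.4, -1.4, -2.0]
gripper_width: 59.9
gripper_force: 1.0
```

Emit:
step_arm:
  linear:
    - [0.004,0,0]
    - [0.008,0,0]
    - [0.008,0,0]
  turn: [0,0,0]

```text
time_s: 10.65
ee_pos: [632.7, 37.0, 47.9]
ee_rot: [180.0, -0.0, 39.6]
force: [-1.2, -1.7, 0.1]
gripper_width: 60.1
gripper_force: 1.2
```

Emit:
step_arm:
  linear:
    - [0.004,0,0]
    - [0.008,0,0]
    - [0.008,0,0]
  turn: [0,0,0]

```text
time_s: 11.02
ee_pos: [634.6, 38.5, 47.9]
ee_rot: [180.0, -0.0, 39.6]
force: [-1.8, -1.7, -0.2]
gripper_width: 60.2
gripper_force: 1.3
```

Emit:
step_arm:
  linear:
    - [-0.05,0,0]
    - [-0.2,0,0]
    - [-0.36,0,0]
    - [-0.36,0,0]
  turn: [0,0,0,0]
  fingers: 1
  force: 20

```text
time_s: 11.52
ee_pos: [548.4, -32.0, 48.3]
ee_rot: [-180.0, 0.0, 39.4]
force: [0.1, 0.5, 0.8]
gripper_width: 23.2
gripper_force: 0.0
```

```bash
python3 -c "
from h import *
t=report();f,E=wrist();cv2.imwrite('pics/w3.png',f['color'])"
```

```text
t 11.575 seat [672.7  68.1] xaz 12.4 jar [672.7  69.2] jar in seat frame [0.3 1.1] tcp [550.8 -31.3  48.7] [-140.4  -70.9] yaw 39.5 F [ 0.6 -0.8 -0.1] 0.4 -1.0 [ 40  23  33  32 797]
```

View pics/w3.png

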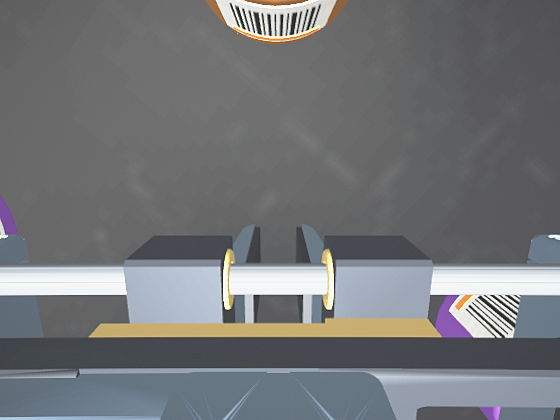

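The jar is at the seat within about 1 mm, with the label centre at (277,20) still facing the tool, azimuth about 219°. I need about −117° (clockwise), so I stroke the front toward the head.

```bash
cat >> h.py <<'E'
def plan(poses):  # (x,y,yaw) world -> rows from current pose
    e=env.state();y0=np.radians(e["ee_rot"][2]);p=e["ee_pos"]
    for x,y,w in poses:
        d=np.array([x,y])-p[:2]
        tx=d@[np.cos(y0),np.sin(y0)];ty=d@[np.sin(y0),-np.cos(y0)]
        print([round(tx/300,4),round(ty/300,4),round((p[2]-48)/300,4)],round(-(w-e["ee_rot"][2])/360,4))
def arc(J,r,azs): 
    a=np.radians(azs);return [(J[0]+r*np.cos(q),J[1]+r*np.sin(q),np.degrees(q)-180) for q in a]
E
python3 -c "
from h import *
J=(673.3,70);print(env.state()['ee_pos'],env.state()['gripper_width'])
plan(arc(J,72,[242])+arc(J,64,[242]))"
```

```text
[552.10694558 -30.77632696  48.7959438 ] 14.802255723168908
[np.float64(0.3036), np.float64(0.0898), np.float64(0.0027)] -0.0624
[np.float64(0.3283), np.float64(0.0796), np.float64(0.0027)] -0.0624
```

Emit:
step_arm:
  linear:
    - [0.15,0.12,0]
    - [0.25,0.1,0]
    - [0.3,0.09,0]
    - [0.304,0.09,0]
    - [0.304,0.09,0]
  turn: [-0.03,-0.062,-0.062,-0.062,-0.062]

```text
time_s: 12.25
ee_pos: [638.0, 6.8, 47.8]
ee_rot: [-180.0, 0.0, 61.9]
force: [0.1, 0.1, -0.1]
gripper_width: 0.4
gripper_force: 0.0
```

```bash
python3 -c "
from h import *
J=(673.3,70);e=env.state();print(e['ee_pos'],e['ee_rot'],e['gripper_width'],e['force'])
plan(arc(J,62,[242]))"
```

```text
[637.97221379   6.82469884  47.83571114] [-1.79966661e+02  4.06655711e-02  6.18692893e+01] 0.3931642824576845 [ 0.1237156   0.08623938 -0.07676784]
[np.float64(0.0346), np.float64(0.005), np.float64(-0.0005)] -0.0004
```

Now press radially, feeling for contact.

Emit:
step_arm:
  linear:
    - [0.015,0.004,0]
    - [0.025,0.005,0]
    - [0.03,0.005,0]
    - [0.034,0.005,0]
    - [0.037,0.005,0]
    - [0.037,0.005,0]
  turn: [0,0,0,0,0,0]

```text
time_s: 13.0
ee_pos: [644.8, 15.5, 48.0]
ee_rot: [-180.0, 0.1, 61.9]
force: [-2.3, -3.1, 1.7]
gripper_width: 0.6
gripper_force: 2.3
```

Emit:
step_arm:
  linear:
    - [0.003,0,0]
    - [0.003,0,0]
  turn: [0,0]

```text
time_s: 13.25
ee_pos: [644.8, 15.6, 48.0]
ee_rot: [-180.0, 0.1, 62.0]
force: [-3.4, -6.4, 3.6]
gripper_width: 0.5
gripper_force: 3.6
```

```bash
python3 -c "
from h import *
J=(673.3,70);plan(arc(J,61.4,np.arange(242,190,-6)))"
```

```text
[np.float64(-0.0), np.float64(-0.0014), np.float64(0.0001)] -0.0001
[np.float64(0.0011), np.float64(-0.0228), np.float64(0.0001)] 0.0165
[np.float64(0.0044), np.float64(-0.0439), np.float64(0.0001)] 0.0332
[np.float64(0.0099), np.float64(-0.0646), np.float64(0.0001)] 0.0499
[np.float64(0.0176), np.float64(-0.0846), np.float64(0.0001)] 0.0665
[np.float64(0.0273), np.float64(-0.1037), np.float64(0.0001)] 0.0832
[np.float64(0.0389), np.float64(-0.1217), np.float64(0.0001)] 0.0999
[np.float64(0.0524), np.float64(-0.1384), np.float64(0.0001)] 0.1165
[np.float64(0.0675), np.float64(-0.1535), np.float64(0.0001)] 0.1332
```

Emit:
step_arm:
  linear:
    - [0.0003,-0.011,0]
    - [0.0011,-0.0214,0]
    - [0.0025,-0.032,0]
    - [0.0044,-0.0425,0]
    - [0.007,-0.053,0]
    - [0.0099,-0.063,0]
    - [0.0099,-0.063,0]
  turn: [0.0083,0.0166,0.025,0.0333,0.0416,0.05,0.05]

```text
time_s: 14.12
ee_pos: [628.7, 26.5, 48.0]
ee_rot: [-180.0, 0.3, 43.9]
force: [-4.4, -8.2, 4.5]
gripper_width: 0.6
gripper_force: 4.8
```

```bash
python3 -c "
from h import *
J=(673.3,70);e=env.state();print(np.hypot(*(e['ee_pos'][:2]-J)))
plan(arc(J,61.7,np.arange(224,140,-6)))
s=cams.grab_frame('scene');cv2.imwrite('pics/s4.png',cv2.resize(s['color'][150:250,170:320],(750,500),interpolation=cv2.INTER_CUBIC))"
```

```text
62.25884589168255
[np.float64(0.0019), np.float64(-0.0011), np.float64(0.0001)] -0.0001
[np.float64(0.003), np.float64(-0.0226), np.float64(0.0001)] 0.0165
[np.float64(0.0063), np.float64(-0.0439), np.float64(0.0001)] 0.0332
[np.float64(0.0119), np.float64(-0.0647), np.float64(0.0001)] 0.0499
[np.float64(0.0196), np.float64(-0.0848), np.float64(0.0001)] 0.0665
[np.float64(0.0293), np.float64(-0.1039), np.float64(0.0001)] 0.0832
[np.float64(0.041), np.float64(-0.122), np.float64(0.0001)] 0.0999
[np.float64(0.0546), np.float64(-0.1388), np.float64(0.0001)] 0.1165
[np.float64(0.0698), np.float64(-0.154), np.float64(0.0001)] 0.1332
[np.float64(0.0865), np.float64(-0.1676), np.float64(0.0001)] 0.1499
[np.float64(0.1045), np.float64(-0.1793), np.float64(0.0001)] 0.1665
[np.float64(0.1237), np.float64(-0.1891), np.float64(0.0001)] 0.1832
[np.float64(0.1438), np.float64(-0.1968), np.float64(0.0001)] 0.1999
[np.float64(0.1646), np.float64(-0.2024), np.float64(0.0001)] 0.2165
```

View pics/s4.png

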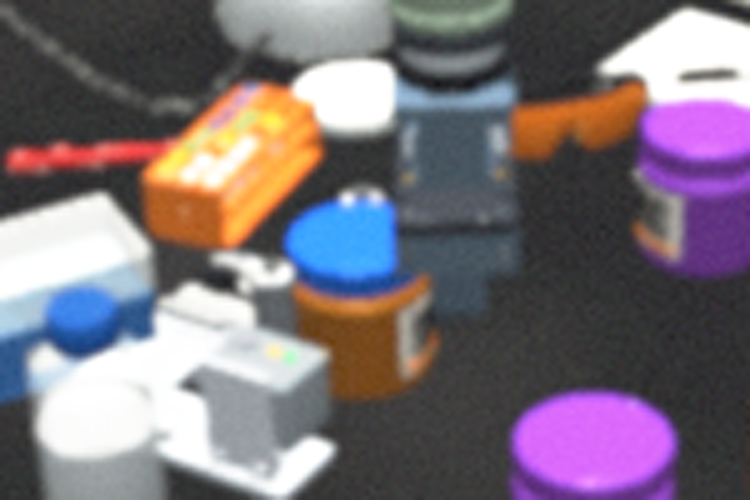

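The label has turned from about 219° to about 199° (its edge is at (400,335) on a jar spanning 297–438), so the stroke grips. I continue.

Emit:
step_arm:
  linear:
    - [0.0003,-0.011,0]
    - [0.0013,-0.0215,0]
    - [0.0027,-0.032,0]
    - [0.0047,-0.0427,0]
    - [0.0073,-0.0533,0]
    - [0.0104,-0.0635,0]
    - [0.014,-0.0736,0]
    - [0.0182,-0.0835,0]
    - [0.0182,-0.0835,0]
  turn: [0.0083,0.0166,0.025,0.0333,0.0416,0.05,0.0583,0.0666,0.0666]

```text
time_s: 15.3
ee_pos: [615.7, 50.2, 47.5]
ee_rot: [-180.0, 0.2, 20.0]
force: [-4.0, -2.7, 1.4]
gripper_width: 0.5
gripper_force: 2.4
```

```bash
cat >> h.py <<'E'
def contact(J=(673.3,70)):
    e=env.state();d=e["ee_pos"][:2]-J;r=np.hypot(*d);az=np.degrees(np.arctan2(d[1],d[0]))%360;u=d/r;F=e["force"][:2]
    print("t",e["time_s"],"r",r.round(2),"az",az.round(1),"yaw",e["ee_rot"][2].round(1),"N",(F@u).round(1),"T",(F@[u[1],-u[0]]).round(1),"grip",e["gripper_force"]);return r,az
E
python3 -c "
from h import *
r,az=contact();plan(arc((673.3,70),r,np.arange(200,134,-6)))"
```

```text
t 15.3 r 60.91 az 199.0 yaw 20.0 N 4.6 T -1.2 grip 2.44525202549994
[np.float64(-0.0), np.float64(0.0037), np.float64(-0.0017)] -0.0001
[np.float64(0.0011), np.float64(-0.0175), np.float64(-0.0017)] 0.0166
[np.float64(0.0044), np.float64(-0.0385), np.float64(-0.0017)] 0.0333
[np.float64(0.0099), np.float64(-0.0591), np.float64(-0.0017)] 0.0499
[np.float64(0.0175), np.float64(-0.0789), np.float64(-0.0017)] 0.0666
[np.float64(0.0271), np.float64(-0.0978), np.float64(-0.0017)] 0.0833
[np.float64(0.0387), np.float64(-0.1157), np.float64(-0.0017)] 0.0999
[np.float64(0.0521), np.float64(-0.1322), np.float64(-0.0017)] 0.1166
[np.float64(0.0671), np.float64(-0.1472), np.float64(-0.0017)] 0.1333
[np.float64(0.0836), np.float64(-0.1606), np.float64(-0.0017)] 0.1499
[np.float64(0.1014), np.float64(-0.1722), np.float64(-0.0017)] 0.1666
```

Emit:
step_arm:
  linear:
    - [0.0015,-0.01,0]
    - [0.003,-0.0205,0]
    - [0.0045,-0.031,0]
    - [0.0064,-0.0415,0]
    - [0.009,-0.052,0]
    - [0.0119,-0.062,0]
    - [0.0155,-0.072,0]
    - [0.0195,-0.082,0]
    - [0.0195,-0.082,0]
  turn: [0.0083,0.0166,0.025,0.0333,0.0416,0.05,0.0583,0.0666,0.0666]

```text
time_s: 16.42
ee_pos: [612.3, 75.8, 47.5]
ee_rot: [-180.0, 0.2, -4.0]
force: [-4.9, -1.7, 1.4]
gripper_width: 0.6
gripper_force: 2.6
```

```bash
python3 -c "
from h import *
r,az=contact();plan(arc((673.3,70),r,np.arange(az,az-42,-6)))
s=cams.grab_frame('scene');cv2.imwrite('pics/s5.png',cv2.resize(s['color'][150:250,170:320],(750,500),interpolation=cv2.INTER_CUBIC))"
```

```text
t 16.425 r 61.29 az 174.6 yaw -4.0 N 4.7 T -2.1 grip 2.6265009865164757
[np.float64(0.0), np.float64(0.0), np.float64(-0.0018)] 0.0039
[np.float64(0.0016), np.float64(-0.0213), np.float64(-0.0018)] 0.0205
[np.float64(0.0055), np.float64(-0.0424), np.float64(-0.0018)] 0.0372
[np.float64(0.0115), np.float64(-0.0629), np.float64(-0.0018)] 0.0539
[np.float64(0.0197), np.float64(-0.0826), np.float64(-0.0018)] 0.0705
[np.float64(0.0298), np.float64(-0.1015), np.float64(-0.0018)] 0.0872
[np.float64(0.0419), np.float64(-0.1191), np.float64(-0.0018)] 0.1039
```

View pics/s5.png

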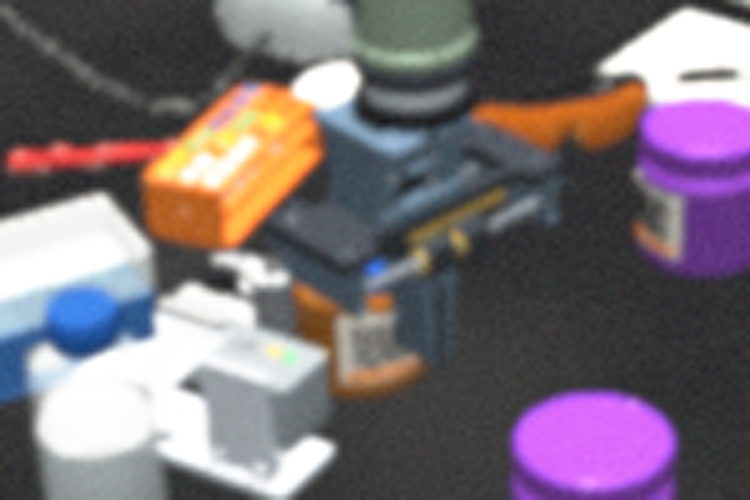

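The label's left edge is at (337,345), so its azimuth is about 146°, with about 44° left. I continue 30° along the arc.

Emit:
step_arm:
  linear:
    - [0.001,-0.0105,0]
    - [0.002,-0.0213,0]
    - [0.004,-0.032,0]
    - [0.006,-0.0424,0]
    - [0.009,-0.0527,0]
    - [0.0122,-0.0627,0]
    - [0.016,-0.0727,0]
    - [0.0202,-0.0824,0]
    - [0.025,-0.092,0]
    - [0.03,-0.101,0]
    - [0.03,-0.101,0]
  turn: [0.0083,0.0166,0.025,0.0333,0.0416,0.05,0.0583,0.0666,0.075,0.0833,0.0833]

```text
time_s: 17.85
ee_pos: [622.9, 106.5, 47.5]
ee_rot: [180.0, 0.3, -34.0]
force: [-6.7, 2.4, 3.3]
gripper_width: 0.3
gripper_force: 3.4
```

```bash
python3 -c "
from h import *
r,az=contact();J=(673.3,70);plan(arc(J,r+20,[az])+arc(J,r+15,[215])+arc(J,r+4,[215]))"
```

```text
t 17.85 r 62.25 az 144.1 yaw -34.0 N 6.8 T -2.0 grip 3.3955971524119377
[np.float64(-0.0666), np.float64(-0.0022), np.float64(-0.0018)] 0.0053
[np.float64(0.1152), np.float64(0.2474), np.float64(-0.0018)] -0.1917
[np.float64(0.1283), np.float64(0.2131), np.float64(-0.0018)] -0.1917
```

Emit:
step_arm:
  linear:
    - [-0.03,0,0]
    - [-0.15,0,0]
    - [-0.3,0,0]
    - [-0.3,0,0]
    - [-0.3,0,0]
  turn: [0,0,0,0,0]

```text
time_s: 18.48
ee_pos: [551.9, 155.7, 48.4]
ee_rot: [-179.9, -0.1, -34.0]
force: [0.1, 0.2, 0.2]
gripper_width: 0.4
gripper_force: 0.0
```

```bash
python3 -c "
from h import *
report((200,120,310,200));contact()
s=cams.grab_frame('scene')
J=np.array([673,69.]);o=s['extrinsics'][:2,3];c=np.degrees(np.arctan2(*(o-J)[::-1]));print('camaz',c)
h=cv2.cvtColor(s['color'],cv2.COLOR_BGR2HSV)
for z in (30,45,58):
    out=[]
    for a in range(60,230,5):
        q=np.radians(a);p=proj(s,[J[0]+46*np.cos(q),J[1]+46*np.sin(q),z])[0]
        v=h[int(round(p[1])),int(round(p[0]))];out.append(f'{a}:{v[1]}/{v[2]}')
    print(z,' '.join(out))
"
```

```text
t 18.525 seat [672.7  68.1] xaz 12.4 jar [674.5  69.5] jar in seat frame [2.1 1. ] tcp [552.1 155.4  48.3] [-99.  111.2] yaw -34.0 F [ 0.3 -0.1  0.2] 0.3 -0.2 [ 40  22  32  33 797]
t 18.525 r 148.29 az 144.8 yaw -34.0 N -0.3 T 0.1 grip 0.0
camaz 137.2253744669236
30 60:8/65 65:8/65 70:9/110 75:9/110 80:17/164 85:6/202 90:5/196 95:14/213 100:18/216 105:12/216 110:14/159 115:16/140 120:16/130 125:15/132 130:12/133 135:36/114 140:61/84 145:17/60 150:52/44 155:31/49 160:45/51 165:5/56 170:13/81 175:30/109 180:56/150 185:58/118 190:35/108 195:6/82 200:45/97 205:26/100 210:26/100 215:28/108 220:88/127 225:88/127
45 60:35/101 65:35/101 70:38/88 75:25/72 80:11/67 85:25/121 90:25/121 95:22/149 100:18/128 105:13/117 110:12/105 115:7/114 120:11/142 125:10/128 130:9/108 135:51/116 140:66/131 145:18/100 150:20/100 155:21/96 160:0/98 165:16/96 170:67/95 175:61/88 180:39/91 185:54/117 190:118/143 195:113/133 200:125/126 205:125/126 210:99/95 215:43/65 220:43/65 225:38/73
58 60:38/101 65:41/100 70:35/102 75:35/102 80:39/99 85:39/99 90:28/81 95:41/81 100:27/66 105:24/65 110:19/67 115:3/76 120:13/139 125:8/132 130:8/95 135:61/88 140:137/128 145:140/135 150:133/128 155:137/134 160:138/139 165:115/102 170:124/107 175:125/124 180:105/90 185:105/90 190:16/62 195:46/78 200:46/78 205:56/96 210:56/96 215:62/111 220:51/130 225:51/130
```

Emit:
step_arm:
  linear:
    - [0.06,0,0]
    - [0.06,0,0]
    - [0.06,0,0]
  turn: [0,0,0]

```text
time_s: 18.95
ee_pos: [565.8, 144.6, 47.7]
ee_rot: [180.0, 0.0, -34.1]
force: [-0.3, -0.8, 0.5]
gripper_width: 0.9
gripper_force: 0.0
```

```bash
cat >> h.py <<'E'
def unwrap(f,J,E=None,az=(60,230),zs=(5,75)):
    A=np.arange(az[0],az[1],.5);Z=np.arange(zs[1],zs[0],-.5)
    a,z=np.meshgrid(np.radians(A),Z)
    P=np.stack([J[0]+46*np.cos(a),J[1]+46*np.sin(a),z],-1).reshape(-1,3)
    p=proj(f,P,E).reshape(a.shape+(2,)).astype(np.float32)
    return cv2.remap(f["color"],p[...,0],p[...,1],cv2.INTER_LINEAR)
E
python3 -c "
from h import *
J=(674,69.3);f,E=wrist();s=cams.grab_frame('scene')
a=unwrap(s,J);b=unwrap(f,J,E)
u=cv2.resize(np.vstack([a,b]),None,fx=2,fy=1)
w=cv2.resize(f['color'][:150],(680,182));
im=np.vstack([u,w]);print(im.shape);cv2.imwrite('pics/u6.png',im)"
```

```text
(462, 680, 3)
```

View pics/u6.png

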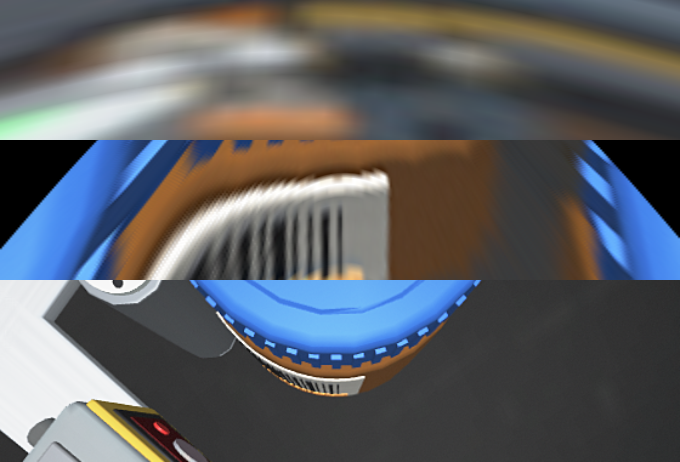

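The wrist unwrap puts the label's right edge at column 388, azimuth about 157°, so its centre is near 122°. Dead reckoning also gives 122°. About 19° remain, and I make a short second stroke across the front.

```bash
python3 -c "
from h import *
J=(673.3,70);plan(arc(J,72,[203]))"
```

```text
[np.float64(0.3074), np.float64(0.2069), np.float64(-0.0009)] -0.1584
```

Emit:
step_arm:
  linear:
    - [0.1,0.12,0]
    - [0.15,0.207,0]
    - [0.2,0.207,0]
    - [0.25,0.207,0]
    - [0.29,0.207,0]
    - [0.307,0.207,0]
    - [0.307,0.207,0]
    - [0.307,0.207,0]
  turn: [-0.027,-0.054,-0.081,-0.108,-0.135,-0.158,-0.158,-0.158]

```text
time_s: 20.05
ee_pos: [606.7, 42.4, 47.9]
ee_rot: [-180.0, 0.0, 22.8]
force: [-0.1, -0.4, -0.5]
gripper_width: 0.4
gripper_force: 0.0
```

```bash
python3 -c "
from h import *
J=(673.3,70);contact();plan(arc(J,62,[203]))"
```

```text
t 20.05 r 72.13 az 202.5 yaw 22.8 N 0.3 T -0.4 grip 0.0
[np.float64(0.0338), np.float64(0.0018), np.float64(-0.0004)] -0.0007
```

Emit:
step_arm:
  linear:
    - [0.015,0,0]
    - [0.027,0,0]
    - [0.031,0,0]
    - [0.034,0,0]
    - [0.037,0,0]
    - [0.04,0,0]
    - [0.04,0,0]
  turn: [0,0,0,0,0,0,0]

```text
time_s: 20.92
ee_pos: [617.1, 46.4, 47.9]
ee_rot: [-180.0, 0.1, 22.9]
force: [-3.9, -0.8, 2.5]
gripper_width: 0.3
gripper_force: 2.2
```

```bash
python3 -c "
from h import *
J=(673.3,70);contact()"
```

```text
t 20.925 r 60.94 az 202.8 yaw 22.9 N 3.9 T 0.8 grip 2.184819672256708
```

Emit:
step_arm:
  linear:
    - [0.0015,0,0]
    - [0.0018,-0.0106,0]
    - [0.0027,-0.0213,0]
    - [0.0042,-0.0318,0]
    - [0.0064,-0.0423,0]
    - [0.0093,-0.0526,0]
    - [0.0127,-0.0628,0]
    - [0.0142,-0.0695,0]
    - [0.0142,-0.0695,0]
  turn: [0,0.0083,0.0167,0.025,0.0333,0.0417,0.05,0.0556,0.0556]

```text
time_s: 22.05
ee_pos: [612.2, 67.3, 47.5]
ee_rot: [180.0, 0.2, 2.8]
force: [-5.7, -2.5, 2.2]
gripper_width: 0.2
gripper_force: 2.6
```

```bash
python3 -c "
from h import *
J=(673.3,70);contact();plan(arc(J,100,[183])+arc(J,131,[145]))"
```

```text
t 22.05 r 61.14 az 182.5 yaw 2.8 N 5.8 T -2.3 grip 2.58539033588022
[np.float64(-0.1295), np.float64(0.0021), np.float64(-0.0016)] -0.0004
[np.float64(-0.1411), np.float64(-0.2667), np.float64(-0.0016)] 0.1051
```

Emit:
step_arm:
  linear:
    - [-0.01,0,0]
    - [-0.08,0,0]
    - [-0.16,0,0]
    - [-0.16,-0.1,0]
    - [-0.15,-0.2,0]
    - [-0.141,-0.267,0]
    - [-0.141,-0.267,0]
    - [-0.141,-0.267,0]
  turn: [0,0,0.02,0.045,0.07,0.095,0.105,0.105]

```text
time_s: 23.05
ee_pos: [568.5, 146.2, 48.1]
ee_rot: [-179.9, -0.1, -34.9]
force: [0.3, -0.7, 0.3]
gripper_width: 0.6
gripper_force: 0.0
```

```bash
python3 -c "
from h import *
report((200,120,310,200));contact()
J=(674,69.3)
f,E=wrist();b=unwrap(f,J,E);np.set_printoptions(linewidth=250)
h=cv2.cvtColor(b,cv2.COLOR_BGR2HSV)
for z in (20,30,40,50): print(z,[(60+i//2,int(h[int((75-z)*2),i,1])) for i in range(80,260,6)])
cv2.imwrite('pics/w7.png',f['color'])
# ring light-pixel edge in raw old-style: same rows
"
```

```text
t 23.1 seat [672.7  68.1] xaz 12.4 jar [674.5  68.9] jar in seat frame [2.  0.5] tcp [568.3 145.9  48. ] [-85.2  98.4] yaw -34.9 F [-0.1 -0.3 -0.5] -0.1 -0.3 [ 40  22  32  33 783]
t 23.1 r 129.55 az 144.1 yaw -34.9 N -0.1 T -0.3 grip 0.0
20 [(100, 93), (103, 11), (106, 15), (109, 8), (112, 2), (115, 6), (118, 9), (121, 7), (124, 9), (127, 12), (130, 8), (133, 10), (136, 8), (139, 152), (142, 154), (145, 148), (148, 147), (151, 150), (154, 147), (157, 148), (160, 152), (163, 152), (166, 154), (169, 144), (172, 156), (175, 131), (178, 93), (181, 70), (184, 32), (187, 10)]
30 [(100, 174), (103, 149), (106, 26), (109, 11), (112, 12), (115, 15), (118, 5), (121, 10), (124, 12), (127, 11), (130, 9), (133, 9), (136, 6), (139, 148), (142, 152), (145, 154), (148, 150), (151, 148), (154, 154), (157, 152), (160, 145), (163, 150), (166, 145), (169, 148), (172, 152), (175, 146), (178, 136), (181, 93), (184, 27), (187, 5)]
40 [(100, 174), (103, 168), (106, 177), (109, 155), (112, 62), (115, 7), (118, 7), (121, 17), (124, 15), (127, 12), (130, 11), (133, 9), (136, 6), (139, 150), (142, 157), (145, 164), (148, 152), (151, 145), (154, 154), (157, 145), (160, 145), (163, 147), (166, 148), (169, 150), (172, 148), (175, 144), (178, 146), (181, 103), (184, 27), (187, 9)]
50 [(100, 126), (103, 144), (106, 162), (109, 169), (112, 176), (115, 188), (118, 171), (121, 90), (124, 73), (127, 15), (130, 20), (133, 7), (136, 5), (139, 150), (142, 154), (145, 150), (148, 144), (151, 148), (154, 140), (157, 148), (160, 147), (163, 154), (166, 143), (169, 149), (172, 154), (175, 147), (178, 152), (181, 103), (184, 23), (187, 0)]
```

```bash
python3 -c "
from workcell import env
print(env.job_done())"
```

```text
the job is handed in; nothing more can be done
None
```

I handed the job in: by camera the jar is within about 1 mm of the nest's centre line, seated on both rollers, and its label faces the window within about 2°. I had no plunger reading, so seating is inferred from force feel and the top view. Contact forces I read stayed under about 10 N (limit 30 N), at about 23 s of the 72 s allowed.

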